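# Stop a welding jig plate from rocking

### The job

One corner of the jig plate rocks: press down on the plate's corners one after another with the fingertips to find the corner that sinks. Then press the tab of that corner's brass shim down flat, and leave the other three shims raised. Only touch and press: do not lift the plate or push it out of place, and leave the other things where they are.

Things in the scene. Friction and masses are not known exactly. Their poses are not given: they have to be found in the camera images.
- base: aluminium fixture base bolted to the bench, 260 (x) x 330 (y) x 15 mm; origin: centre of its underside, x to the far side, y left, z up, turned up to 0.35 rad. It carries four seat pads, hidden under the plate's corners, and the shims; one pad, a different one from start to start, has a weak spring and lets its corner rock
- plate: loose steel jig plate 150 (x) x 200 (y) x 12 mm, about 1.6 kg, level on four seat pads above the base; origin: centre of its underside, 35 mm above the bench; axes as the base. Fixed on its middle is a tube along y in two blocks (|x| < 25, |y| < 65 mm, up to 45 mm above its top); its corners are bare. It can be pushed askew.
- corner_1 (a point): place to press on the plate's top at its near left corner, 17 mm in from both edges, 47 mm above the bench. Three corners are firm; the one that rocks gives from about 1 to 2 N, has sunk 4 mm at about 5 N (the opposite corner may rise as much), and springs back when let go
- corner_2 (a point): place to press on the plate's top at its near right corner, 17 mm in from both edges, 47 mm above the bench. Three corners are firm; the one that rocks gives from about 1 to 2 N, has sunk 4 mm at about 5 N (the opposite corner may rise as much), and springs back when let go
- corner_3 (a point): place to press on the plate's top at its far left corner, 17 mm in from both edges, 47 mm above the bench. Three corners are firm; the one that rocks gives from about 1 to 2 N, has sunk 4 mm at about 5 N (the opposite corner may rise as much), and springs back when let go
- corner_4 (a point): place to press on the plate's top at its far right corner, 17 mm in from both edges, 47 mm above the bench. Three corners are firm; the one that rocks gives from about 1 to 2 N, has sunk 4 mm at about 5 N (the opposite corner may rise as much), and springs back when let go
- shim_1 (a joint): near left corner's shim: brass leaf 30 mm wide hinged along x, 12 mm outside the plate's short edge; its tab slopes up and outward (y), 45 mm long; its short inner end reaches under the plate. 0 = tab raised 0.42 rad above level, grows as the tab is pressed, 0.42 = flat. Starts at 0 to 0.10. Stiff (about 6 N at the press point), stays as left; flat, it props up the corner. At a firm corner it jams half-way
- tab_1 (a point): place to press on the upper face of the tab of shim_1, 35 mm outward of the hinge and 10 mm from the tab's end; about 48 mm above the bench when raised, 34 mm when flat
- shim_2 (a joint): near right corner's shim: brass leaf 30 mm wide hinged along x, 12 mm outside the plate's short edge; its tab slopes up and outward (y), 45 mm long; its short inner end reaches under the plate. 0 = tab raised 0.42 rad above level, grows as the tab is pressed, 0.42 = flat. Starts at 0 to 0.10. Stiff (about 6 N at the press point), stays as left; flat, it props up the corner. At a firm corner it jams half-way
- tab_2 (a point): place to press on the upper face of the tab of shim_2, 35 mm outward of the hinge and 10 mm from the tab's end; about 48 mm above the bench when raised, 34 mm when flat
- shim_3 (a joint): far left corner's shim: brass leaf 30 mm wide hinged along x, 12 mm outside the plate's short edge; its tab slopes up and outward (y), 45 mm long; its short inner end reaches under the plate. 0 = tab raised 0.42 rad above level, grows as the tab is pressed, 0.42 = flat. Starts at 0 to 0.10. Stiff (about 6 N at the press point), stays as left; flat, it props up the corner. At a firm corner it jams half-way
- tab_3 (a point): place to press on the upper face of the tab of shim_3, 35 mm outward of the hinge and 10 mm from the tab's end; about 48 mm above the bench when raised, 34 mm when flat
- shim_4 (a joint): far right corner's shim: brass leaf 30 mm wide hinged along x, 12 mm outside the plate's short edge; its tab slopes up and outward (y), 45 mm long; its short inner end reaches under the plate. 0 = tab raised 0.42 rad above level, grows as the tab is pressed, 0.42 = flat. Starts at 0 to 0.10. Stiff (about 6 N at the press point), stays as left; flat, it props up the corner. At a firm corner it jams half-way
- tab_4 (a point): place to press on the upper face of the tab of shim_4, 35 mm outward of the hinge and 10 mm from the tab's end; about 48 mm above the bench when raised, 34 mm when flat
- knob_1: black plastic knob, 32 mm across, 32 mm tall, standing on the base beside the plate; not part of the job, leave it alone (origin at the centre of its underside)
- knob_2: the same as knob_1; not part of the job, leave it alone (origin at the centre of its underside)
- collar: steel collar, 36 mm across, 16 mm tall, lying on the base beyond the plate; not part of the job, leave it alone (origin at the centre of its underside)
- tin: open steel tin, 76 mm across, 85 mm tall, on the bench; not part of the job, leave it alone (origin at the centre of its underside)
- wrench: wrench lying on the bench; not part of the job, leave it alone (origin at the centre of its underside)
- brush: brush lying on the bench; not part of the job, leave it alone (origin at the centre of its underside)
- cooler: can, 48 mm across, 120 mm tall, on the bench; not part of the job, leave it alone (origin at the centre of its underside)

How it is judged:
By the outcome, as a careful person would: the job done as asked, in the order asked, and still so for the second after the job is handed in, with the robot touching nothing.
It also fails if it takes over 48 s, if anything falls off the work surface, if the arm or the gripper's body presses on something with over 40 N, if the wrist force passes 120 N, or if a joint passes its speed limit or range.

### The arm

A 7-joint arm with a two-finger parallel gripper is mounted at the origin on the work surface. World frame = base frame: x ahead of the robot, y to its left, z up, the work surface at z = 0. Lengths are in m, angles in rad, forces in N, time in s.
With the tool pointing down it reaches from about 0.425 to 0.875 m from the base axis. Payload 4.7 kg.
Tool frame: the origin (TCP) lies midway between the tips of the shut fingers; the grasp point (between the pads) lies 19 mm behind it; x points along the fingers, z is the direction in which the jaws open and shut, and the axes are right-handed (so a half turn about x gives the same grasp; the last joint's range is limited). The gripper opens to 85 mm and grips with 20 to 120 N. Pads are 22 mm wide; open, the fingers measure 114 mm over their backs; the gripper's body (76 mm by 85 mm) begins 54 mm behind the grasp point. The pads swing forward as they close: fully open they stand 13 mm farther back than shut.
Start: joints at [-1.253, 0.321, -0.07, 1.45, 0.023, 1.371, -0.057], TCP at [0.194, 0.62, 0.231] pointing down, gripper open.
Joint ranges: [-2.86, 2.86], [-0.3, 2.09], [-1.38, 1.24], [0.06, 2.45], [-1.56, 4.7], [0.09, 2.05], [-2.69, 2.69]. Speed limits (rad/s): [2.57, 2.57, 3.14, 3.14, 3.14, 3.14, 3.14].

### API

Orientations are given as a 3x3 rotation matrix whose columns are the frame's x, y, z axes.
In Python, from workcell import bot, snapshot, sign_off gives the robot as it stands. The module is installed in compiled form; this text tells all that it offers.
- The arm moves only by the tool servo_tool, never from a script. Its argument "moves" is a list of rows, each an object of numbers: "dx", "dy", "dz": the shift along the tool's x, y, z in cm; "yaw": the turn about the tool's x in rad. In form: [{"dx": .., "dy": .., "dz": .., "yaw": ..}, ...]. A call has 1 to 12 rows; each row is the pose to reach, as a shift and turn from the pose commanded when the call began, along the tool's axes at that moment; what a row does not reach only later rows make up. A row lasts 1/10 s, in which the tool goes at most 50 mm and 8.59 degrees, less where a joint would pass 70% of its speed; a pose out of reach is approached as far as the arm can. A call with a gripper value outside its range is refused whole. "grip" is the finger opening in cm, from 0 to 8.54, set as the call begins (left out, the last holds). The fingers move at their own pace and stop on an object; "force" is the grip in N (left out, the last holds). Time passes only in rows, so rows that repeat a pose let the fingers close. It gives the time, the measured TCP pose, the force and the opening at its end, in the units of the state.
- bot.get_obs(): the state, without advancing time (a new reading comes with each control period).
- snapshot(name): name is "scene" or "top" or "wrist"; returns a dict with "color" (420x560x3 uint8, red, green, blue), "depth" (420x560 float32, m along the optical axis (not along the pixel's ray), 0 where there is no reading), "fx", "fy", "cx", "cy" (pixels), "T" (4x4, takes a point from camera to world coordinates); the wrist camera has in their place "mount" (4x4, takes a point from camera to tool coordinates, whose origin is the TCP and whose axes are the tool frame's). Camera axes: x right, y up, looking along -z (the intrinsics and any distortion apply to the point x, -y, -z); pixel columns grow to the right and rows downward; lengths in m; the calibration is good to about 2 mm. A picture is of the moment at which its call begins: read the wrist's pose just before it.
- sign_off(): hands the job in, once; it reports no verdict.
The state is a dict: "clock": time; "joint_positions": joint angles; "dq": joint speeds; "joint_efforts": joint torques, N m; "ee_pos": TCP position; "ee_rot": TCP orientation; "ft_force": force on the tool from outside, world axes, zero at the start; "moment": the same for the moment, N m; "grip_width": opening from 0.0 (shut) to 1.0 (fully open).
Only numpy, scipy, OpenCV 4.12 (cv2) and the standard library are available. Lean on these libraries where they do the work, as an engineer would, in place of code of your own. Each camera call takes 0.05 s, during which the arm holds its last target. There are 200 camera calls.

## Working session

There is one attempt and no reset: what is moved stays moved. The work goes in short steps, Python scripts to look and compute and a tool call to move; the robot and the scene stay as the last step left them, time stands still between calls to the robot, and variables do not carry over. Pictures are saved under pics/ and viewed, about 8 in all and at most 12, crops included, and the job is handed in when it is done.

Besides the shell and the picture viewer there is one more tool, called after ">>>" as name(argument=value, ...) on one line, values as JSON. servo_tool: Moves the arm, as the interface text tells. Its arguments: {"type":"object","properties":{"moves":{"type":"array"},"grip":{"type":"number"},"force":{"type":"number"}},"required":["moves"]}

```bash
mkdir -p pics; cat > h.py <<'E'
import numpy as np, cv2
from workcell import bot, snapshot, sign_off
def save(n,f):
    s=snapshot(n); cv2.imwrite('pics/'+f+'.png',s['color'][:,:,::-1]); np.savez('pics/'+f,**s); return s
def world(s,T=None):
    T=s['T'] if T is None else T
    v,u=np.mgrid[:420,:560]; d=s['depth']
    p=np.stack([(u-s['cx'])/s['fx']*d,-(v-s['cy'])/s['fy']*d,-d],-1)
    return p@T[:3,:3].T+T[:3,3]
E
python3 - <<'E'
from h import *
s=save('top','top1'); o=bot.get_obs(); print(o); print(s.keys(), s['T'])
P=world(s); m=(s['depth']>0)
z=P[...,2]
for a,b in((.012,.018),(.043,.051)):
    k=m&(z>a)&(z<b); print(a,k.sum(),P[k].mean(0),cv2.minAreaRect(P[k][:,:2].astype(np.float32)))
E
```

```text
{'clock': 0.05, 'joint_positions': array([-1.25288701,  0.32182853, -0.07007998,  1.45166936,  0.02258111,
        1.37079202, -0.05691248]), 'dq': array([ 0.00089122, -0.00143194, -0.00163811, -0.0008717 , -0.00017294,
        0.00113449, -0.00138928]), 'joint_efforts': array([ 4.86975682e-05, -4.95307589e+01, -3.84458732e-01, -3.15516722e+01,
        1.30319988e-02,  7.78757647e-03, -2.39458736e-06]), 'ee_pos': array([0.19433575, 0.61970924, 0.23022269]), 'ee_rot': array([[-4.93822790e-04, -9.54206746e-01,  2.99147526e-01],
       [-1.84560107e-03,  2.99147922e-01,  9.54204965e-01],
       [-9.99998175e-01, -8.08988372e-05, -1.90881106e-03]]), 'ft_force': array([ 0.45462276, -0.09908313, -0.20602738]), 'moment': array([0.02226551, 0.0561867 , 0.01488365]), 'grip_width': 0.9988204817439191}
dict_keys(['color', 'depth', 'fx', 'fy', 'cx', 'cy', 'T']) [[ 0.08487777  0.97171046 -0.22039633  0.29840575]
 [-0.99637868  0.08389067 -0.01385213 -0.010609  ]
 [ 0.00502894  0.22077394  0.97531204  1.35205262]
 [ 0.          0.          0.          1.        ]]
0.012 5209 [ 0.57803233 -0.05112434  0.01464767] ((0.6535689830780029, -0.09228783845901489), (1.460335612297058, 1.2836679220199585), 89.74359893798828)
0.043 3837 [ 0.65189541 -0.04507349  0.04643362] ((0.6980699300765991, 0.0009063482284545898), (1.4713897705078125, 1.3547232151031494), 83.75454711914062)
```

View pics/top1.png

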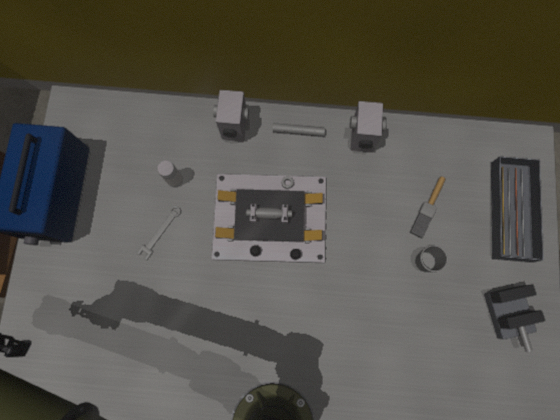

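The top view shows the base at about (270,218), with the dark plate on it. The tabs are at (227,196), (225,232), (315,199) and (314,235), the knobs at (255,250) and (296,254), and the collar at (288,183).

```bash
python3 - <<'E'
from h import *
s=dict(np.load('pics/top1.npz')); P=world(s); z=P[...,2]; c=s['color'].astype(int)
R=np.zeros(z.shape,bool); R[165:275,200:340]=1
base=R&(z>.008)&(z<.03)&(c.min(-1)>100); 
pl=R&(z>.04)&(z<.054)&(c.max(-1)<75)
tab=R&(c[...,0]-c[...,2]>60)
for n,m in(('base',base),('plate',pl)):
    m=cv2.morphologyEx(m.astype(np.uint8),cv2.MORPH_OPEN,np.ones((3,3)))>0
    print(n,m.sum(),P[m].mean(0),cv2.minAreaRect(P[m][:,:2].astype(np.float32)))
n,l,st,ce=cv2.connectedComponentsWithStats(tab.astype(np.uint8))
for i in range(1,n):
    if st[i,4]>30: print(st[i],P[l==i].mean(0),P[l==i][:,2].min(),P[l==i][:,2].max(),cv2.minAreaRect(P[l==i][:,:2].astype(np.float32)))
cr=s['color'][165:275,200:340,::-1]; cv2.imwrite('pics/crop1.png',cv2.resize(cr,None,fx=5,fy=5,interpolation=cv2.INTER_CUBIC))
E
```

```text
base 4150 [0.56513371 0.06373068 0.01386161] ((0.5754418969154358, 0.06139425188302994), (0.26046115159988403, 0.3293696939945221), 3.070146322250366)
plate 2822 [0.57012013 0.05883606 0.04570195] ((0.5543273687362671, 0.05984693393111229), (0.19256842136383057, 0.19894587993621826), 2.6173524856567383)
[218 191  18  10 146] [0.6211822  0.19170592 0.04864648] 0.028737250947576065 1.352052623278433 ((0.47700342535972595, 0.08738881349563599), (0.4044092893600464, 0.04955779016017914), 35.740291595458984)
[306 193  16  10 146] [ 0.6356633  -0.06291229  0.04834893] 0.025938185578211925 1.352052623278433 ((0.47513049840927124, -0.04909297078847885), (0.04692475497722626, 0.3586762845516205), 85.16847229003906)
[216 228  17  10 150] [0.51354666 0.18696639 0.03955411] 0.028994761580046546 0.053087744715625274 ((0.5139285326004028, 0.18657472729682922), (0.02657967619597912, 0.04598061367869377), 3.2762463092803955)
[305 230  17  10 157] [ 0.52821328 -0.06977636  0.04020899] 0.026814513863811174 0.053468320494624244 ((0.5284708142280579, -0.06933377683162689), (0.02669084444642067, 0.045311372727155685), 4.335171222686768)
```

View pics/crop1.png

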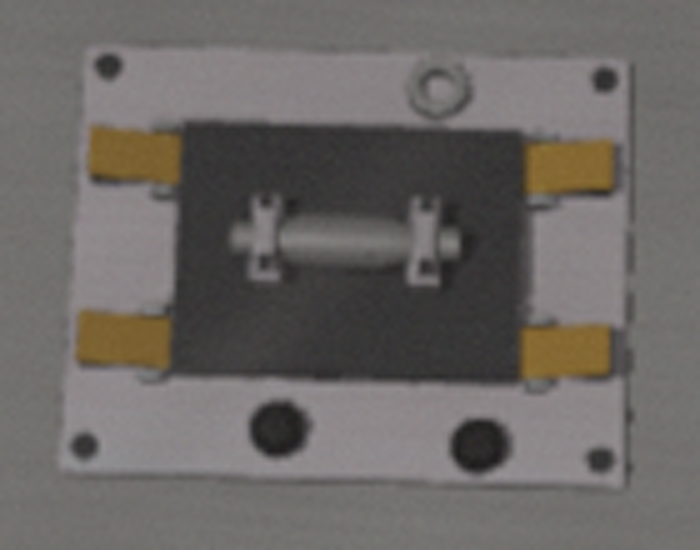

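The enlarged crop shows plate corners at about (182,122), (525,130), (520,382) and (172,375). The four tabs stick out left (+y) and right (-y).

```bash
python3 - <<'E'
from h import *
s=dict(np.load('pics/top1.npz')); P=world(s); T=s['T']
def px(x,y,h):
    u,v=199.6+x/5,164.6+y/5
    r=T[:3,:3]@np.array([(u-s['cx'])/s['fx'],-(v-s['cy'])/s['fy'],-1]); return T[:3,3]+r*(h-T[2,3])/r[2]
c=np.array([px(x,y,.047) for x,y in((182,122),(525,130),(520,382),(172,375))]); print(c,c.mean(0))
for a,b in((0,1),(1,2),(2,3),(3,0)): print(np.linalg.norm(c[a]-c[b]))
ya=c[0]+c[3]-c[1]-c[2]; yaw=np.arctan2(-ya[0],ya[1]); print(yaw)
print('knob/collar/tube',px(278,428,.04),px(480,445,.04),px(438,85,.03))
th=.057;R=np.array([[np.cos(th),-np.sin(th)],[np.sin(th),np.cos(th)]]); C=c.mean(0)[:2]
for n,x,y in((1,-58,83),(2,-58,-83),(3,58,83),(4,58,-83)):
    print(n,C+R@[x/1000,y/1000],'tab',C+R@[x/1000,np.sign(y)*.146])
o=bot.get_obs();print(np.arctan2(o['ee_rot'][1,2],o['ee_rot'][0,2]))
E
```

```text
[[ 0.64329025  0.16557801  0.047     ]
 [ 0.65578978 -0.03510529  0.047     ]
 [ 0.50682534 -0.04374672  0.047     ]
 [ 0.49380863  0.1548253   0.047     ]] [0.5749285  0.06038783 0.047     ]
0.20107218395516704
0.14921487716038678
0.19899819582906592
0.1498678630248612
0.06382277633985903
knob/collar/tube [0.46958931 0.09195006 0.04      ] [ 0.46974305 -0.02397017  0.04      ] [0.68366422 0.01840389 0.03      ]
1 [0.51229426 0.13994882] tab [0.5087052 0.2028465]
2 [ 0.52175114 -0.02578159] tab [ 0.52534019 -0.08867927]
3 [0.62810587 0.14655724] tab [0.62451681 0.20945492]
4 [ 0.63756274 -0.01917317] tab [ 0.6411518  -0.08207085]
1.2669966120650493
```

>>> servo_tool(moves=[{"dx": 0, "dy": -55.5, "dz": -32.2, "yaw": -0.36}, {"dx": 0, "dy": -55.5, "dz": -32.2, "yaw": -0.36}, {"dx": 0, "dy": -55.5, "dz": -32.2, "yaw": -0.36}, {"dx": 0, "dy": -55.5, "dz": -32.2, "yaw": -0.36}, {"dx": 0, "dy": -55.5, "dz": -32.2, "yaw": -0.36}, {"dx": 0, "dy": -55.5, "dz": -32.2, "yaw": -0.36}, {"dx": 0, "dy": -55.5, "dz": -32.2, "yaw": -0.36}, {"dx": 0, "dy": -55.5, "dz": -32.2, "yaw": -0.36}, {"dx": 0, "dy": -55.5, "dz": -32.2, "yaw": -0.36}, {"dx": 0, "dy": -55.5, "dz": -32.2, "yaw": -0.36}, {"dx": 0, "dy": -55.5, "dz": -32.2, "yaw": -0.36}, {"dx": 0, "dy": -55.5, "dz": -32.2, "yaw": -0.36}], grip=0, force=30)

```text
clock: 1.25
ee_pos: [0.5995, 0.1769, 0.2308]
ee_rot: [[-0.001, -0.998, -0.056], [-0.0, -0.056, 0.998], [-1.0, 0.001, -0.0]]
ft_force: [0.7, 1.0, -0.3]
grip_width: 0.004
```

>>> servo_tool(moves=[{"dx": 0, "dy": -2.7, "dz": -3.2}, {"dx": 5, "dy": -2.7, "dz": -3.2}, {"dx": 10, "dy": -2.7, "dz": -3.2}, {"dx": 14, "dy": -2.7, "dz": -3.2}, {"dx": 17, "dy": -2.7, "dz": -3.2}, {"dx": 17, "dy": -2.7, "dz": -3.2}, {"dx": 17, "dy": -2.7, "dz": -3.2}])

```text
invalid input
```

```bash
python3 - <<'E'
from h import *
o=bot.get_obs(); print(o['ee_pos'],o['ft_force'],o['moment'],o['clock'])
a=save('scene','sc1'); cv2.imwrite('pics/sc1.png',a['color'][:,:,::-1])
E
```

```text
[0.59952794 0.17689814 0.23081587] [ 0.70274288  0.9613912  -0.3126786 ] [ 0.05718284 -0.01965974 -0.0606546 ] 1.25
```

View pics/sc1.png

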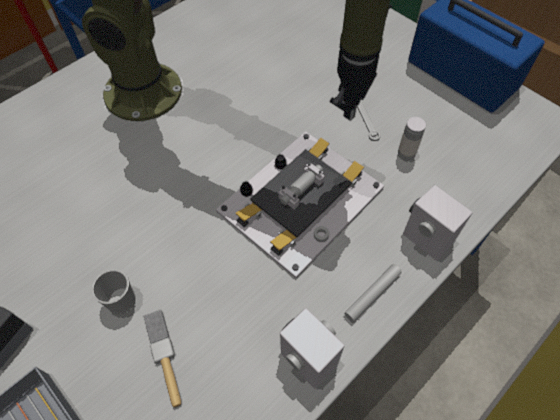

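The scene camera looks back from the far side. The shut fingers are at about (345,105), in the air above the plate's left side, and nothing has been touched. The call was refused, probably because every row needs a yaw value.

>>> servo_tool(moves=[{"dx": 0, "dy": -2.7, "dz": -3.2, "yaw": 0}, {"dx": 5, "dy": -2.7, "dz": -3.2, "yaw": 0}, {"dx": 10, "dy": -2.7, "dz": -3.2, "yaw": 0}, {"dx": 14, "dy": -2.7, "dz": -3.2, "yaw": 0}, {"dx": 17, "dy": -2.7, "dz": -3.2, "yaw": 0}, {"dx": 17, "dy": -2.7, "dz": -3.2, "yaw": 0}, {"dx": 17, "dy": -2.7, "dz": -3.2, "yaw": 0}])

```text
clock: 2.0
ee_pos: [0.6273, 0.1482, 0.0613]
ee_rot: [[-0.001, -0.998, -0.056], [-0.0, -0.056, 0.998], [-1.0, 0.001, -0.0]]
ft_force: [0.5, -0.5, 0.6]
grip_width: 0.003
```

>>> servo_tool(moves=[{"dx": 0.6, "dy": 0, "dz": -0.1, "yaw": 0}, {"dx": 1.1, "dy": 0, "dz": -0.1, "yaw": 0}, {"dx": 1.3, "dy": 0, "dz": -0.1, "yaw": 0}, {"dx": 1.4, "dy": 0, "dz": -0.1, "yaw": 0}, {"dx": 1.5, "dy": 0, "dz": -0.1, "yaw": 0}, {"dx": 1.5, "dy": 0, "dz": -0.1, "yaw": 0}])

```text
clock: 2.6
ee_pos: [0.6278, 0.1473, 0.0472]
ee_rot: [[0.001, -0.998, -0.056], [0.0, -0.056, 0.998], [-1.0, -0.001, 0.0]]
ft_force: [-1.3, 0.4, 4.1]
grip_width: -0.0
```

>>> servo_tool(moves=[{"dx": 0.1, "dy": 0, "dz": 0, "yaw": 0}, {"dx": 0.1, "dy": 0, "dz": 0, "yaw": 0}, {"dx": 0.1, "dy": 0, "dz": 0, "yaw": 0}])

```text
clock: 2.9
ee_pos: [0.6279, 0.1473, 0.0471]
ee_rot: [[0.001, -0.998, -0.056], [0.001, -0.056, 0.998], [-1.0, -0.001, 0.001]]
ft_force: [-3.3, -0.7, 9.2]
grip_width: 0.004
```

>>> servo_tool(moves=[{"dx": -1.5, "dy": 0, "dz": 0, "yaw": 0}, {"dx": -1.5, "dy": 0, "dz": -5, "yaw": 0}, {"dx": -1.5, "dy": 0, "dz": -10, "yaw": 0}, {"dx": -1.5, "dy": 0, "dz": -14, "yaw": 0}, {"dx": -1.5, "dy": 0, "dz": -16.6, "yaw": 0}, {"dx": -1.5, "dy": 0, "dz": -16.6, "yaw": 0}, {"dx": -1.5, "dy": 0, "dz": -16.6, "yaw": 0}, {"dx": -0.6, "dy": 0, "dz": -16.6, "yaw": 0}, {"dx": -0.3, "dy": 0, "dz": -16.6, "yaw": 0}, {"dx": -0.1, "dy": 0, "dz": -16.6, "yaw": 0}, {"dx": 0, "dy": 0, "dz": -16.6, "yaw": 0}, {"dx": 0, "dy": 0, "dz": -16.6, "yaw": 0}])

```text
clock: 4.1
ee_pos: [0.6365, -0.0162, 0.047]
ee_rot: [[-0.002, -0.998, -0.059], [0.002, -0.059, 0.998], [-1.0, 0.001, 0.002]]
ft_force: [-6.0, 1.7, 12.3]
grip_width: -0.002
```

>>> servo_tool(moves=[{"dx": -2, "dy": 0, "dz": 0, "yaw": 0}, {"dx": -3.5, "dy": 3, "dz": 0, "yaw": 0}, {"dx": -3.5, "dy": 7, "dz": 0, "yaw": 0}, {"dx": -3.5, "dy": 10, "dz": 0, "yaw": 0}, {"dx": -3.5, "dy": 11.6, "dz": 0, "yaw": 0}, {"dx": -2, "dy": 11.6, "dz": 0, "yaw": 0}, {"dx": -1, "dy": 11.6, "dz": 0, "yaw": 0}, {"dx": -0.6, "dy": 11.6, "dz": 0, "yaw": 0}, {"dx": -0.4, "dy": 11.6, "dz": 0, "yaw": 0}, {"dx": -0.2, "dy": 11.6, "dz": 0, "yaw": 0}, {"dx": 0, "dy": 11.6, "dz": 0, "yaw": 0}, {"dx": 0, "dy": 11.6, "dz": 0, "yaw": 0}])

```text
clock: 5.3
ee_pos: [0.5215, -0.0251, 0.0455]
ee_rot: [[0.0, -0.998, -0.056], [0.0, -0.056, 0.998], [-1.0, -0.0, 0.0]]
ft_force: [-0.2, 0.1, 1.6]
grip_width: -0.001
```

Corner 2 gives at 1.6 N. I'll press a bit deeper to confirm.

>>> servo_tool(moves=[{"dx": 0.15, "dy": 0, "dz": 0, "yaw": 0}, {"dx": 0.3, "dy": 0, "dz": 0, "yaw": 0}, {"dx": 0.3, "dy": 0, "dz": 0, "yaw": 0}])

```text
clock: 5.6
ee_pos: [0.5213, -0.0252, 0.0428]
ee_rot: [[0.0, -0.998, -0.056], [0.0, -0.056, 0.998], [-1.0, -0.0, 0.0]]
ft_force: [-1.4, 0.1, 5.3]
grip_width: 0.005
```

>>> servo_tool(moves=[{"dx": -1.5, "dy": 0, "dz": 0, "yaw": 0}, {"dx": -3, "dy": 0, "dz": 0, "yaw": 0}, {"dx": -3, "dy": -0.5, "dz": -4, "yaw": 0}, {"dx": -3, "dy": -0.5, "dz": -6.4, "yaw": 0}, {"dx": -3, "dy": -0.5, "dz": -6.4, "yaw": 0}, {"dx": -2, "dy": -0.5, "dz": -6.4, "yaw": 0}, {"dx": -1.5, "dy": -0.5, "dz": -6.4, "yaw": 0}, {"dx": -1.5, "dy": -0.5, "dz": -6.4, "yaw": 0}])

```text
clock: 6.4
ee_pos: [0.5286, -0.0872, 0.0557]
ee_rot: [[-0.003, -0.998, -0.058], [0.001, -0.058, 0.998], [-1.0, 0.003, 0.001]]
ft_force: [0.4, 0.5, 0.5]
grip_width: 0.002
```

```bash
python3 - <<'E'
from h import *
o=bot.get_obs(); print(o['ee_pos'],o['ft_force'],o['clock'])
a=save('scene','sc2'); b=a['color'][110:290,190:410,::-1]; cv2.imwrite('pics/sc2.png',cv2.resize(b,None,fx=3.3,fy=3.3,interpolation=cv2.INTER_CUBIC))
E
```

```text
[ 0.52855125 -0.08715113  0.05566674] [0.42833857 0.54504388 0.47883699] 6.4
```

View pics/sc2.png

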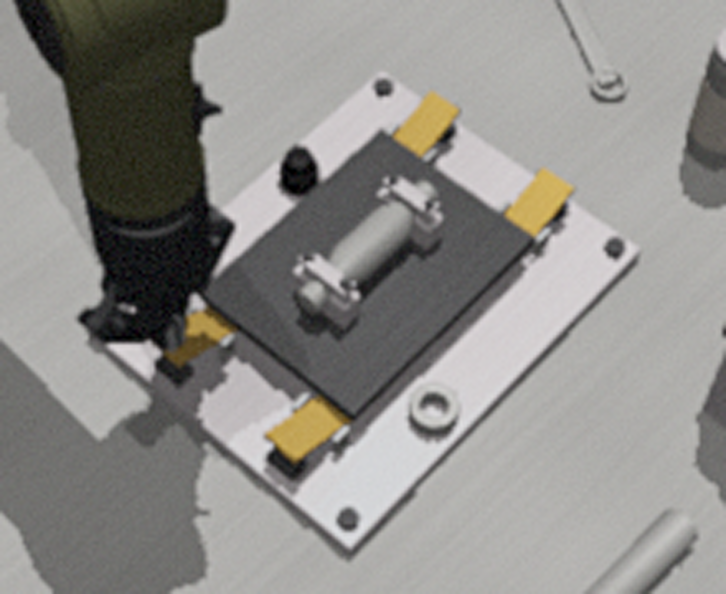

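The fingertips stand just over the near-right tab, at about (190,335) in the crop. The other three tabs are raised.

>>> servo_tool(moves=[{"dx": 0.4, "dy": 0, "dz": 0, "yaw": 0}, {"dx": 0.7, "dy": 0, "dz": 0, "yaw": 0}, {"dx": 1.0, "dy": 0, "dz": 0, "yaw": 0}, {"dx": 1.3, "dy": 0, "dz": 0, "yaw": 0}, {"dx": 1.5, "dy": 0, "dz": 0, "yaw": 0}, {"dx": 1.5, "dy": 0, "dz": 0, "yaw": 0}])

```text
clock: 7.05
ee_pos: [0.5303, -0.0908, 0.043]
ee_rot: [[0.002, -0.998, -0.055], [-0.002, -0.055, 0.998], [-1.0, -0.001, -0.002]]
ft_force: [-0.3, -2.4, 3.9]
grip_width: 0.005
```

>>> servo_tool(moves=[{"dx": 0.3, "dy": 0, "dz": 0.3, "yaw": 0}, {"dx": 0.6, "dy": 0, "dz": 0.3, "yaw": 0}, {"dx": 0.9, "dy": 0, "dz": 0.3, "yaw": 0}, {"dx": 1.1, "dy": 0, "dz": 0.3, "yaw": 0}, {"dx": 1.1, "dy": 0, "dz": 0.3, "yaw": 0}])

```text
clock: 7.55
ee_pos: [0.531, -0.0874, 0.034]
ee_rot: [[0.003, -0.998, -0.055], [-0.001, -0.055, 0.998], [-1.0, -0.003, -0.001]]
ft_force: [-5.3, -3.0, 17.0]
grip_width: 0.002
```

>>> servo_tool(moves=[{"dx": 0.1, "dy": 0.1, "dz": 0, "yaw": 0}, {"dx": 0.1, "dy": 0.1, "dz": 0, "yaw": 0}, {"dx": 0.1, "dy": 0.1, "dz": 0, "yaw": 0}])

```text
clock: 7.85
ee_pos: [0.531, -0.0874, 0.034]
ee_rot: [[0.005, -0.998, -0.055], [-0.001, -0.055, 0.998], [-1.0, -0.005, -0.001]]
ft_force: [-3.7, -3.4, 21.2]
grip_width: -0.0
```

>>> servo_tool(moves=[{"dx": -1, "dy": 0, "dz": 0, "yaw": 0}, {"dx": -5, "dy": 0, "dz": 0, "yaw": 0}, {"dx": -10, "dy": 0, "dz": 0, "yaw": 0}, {"dx": -15, "dy": 0, "dz": -4, "yaw": 0}, {"dx": -18, "dy": 0, "dz": -9, "yaw": 0}, {"dx": -18, "dy": 0, "dz": -14, "yaw": 0}, {"dx": -18, "dy": 0, "dz": -18, "yaw": 0}, {"dx": -18, "dy": 0, "dz": -18, "yaw": 0}, {"dx": -18, "dy": 0, "dz": -18, "yaw": 0}])

```text
clock: 8.75
ee_pos: [0.5378, -0.2676, 0.2099]
ee_rot: [[-0.001, -0.999, -0.052], [-0.0, -0.052, 0.999], [-1.0, 0.001, -0.0]]
ft_force: [-0.2, 0.2, -0.1]
grip_width: 0.001
```

```bash
python3 - <<'E'
from h import *
o=bot.get_obs(); print(o['ee_pos'],o['ft_force'],o['clock'])
a=save('scene','sc3'); P=world(a)
t=save('top','top2'); Q=world(t); t1=dict(np.load('pics/top1.npz'));Q1=world(t1)
for nm,S,W in(('before',t1,Q1),('after',t,Q)):
    c=S['color'].astype(int); z=W[...,2]; R=np.zeros(z.shape,bool); R[165:275,200:340]=1
    m=(R&(c[...,0]-c[...,2]>60)&(z<.1)).astype(np.uint8); n,l,st,ce=cv2.connectedComponentsWithStats(m)
    for i in range(1,n):
        if st[i,4]>30: q=W[l==i]; print(nm,q.mean(0).round(4),np.percentile(q[:,2],[5,95]).round(4))
    for (u,v) in((243,196),(240,233),(297,198),(297,234)): print('  plate z',z[v-2:v+3,u-2:u+3].mean().round(4))
d=np.abs(t['color'].astype(int)-t1['color']).max(-1)
b=a['color'][110:290,190:410,::-1]; b=cv2.resize(b,(400,330),interpolation=cv2.INTER_CUBIC)
e=cv2.resize(t['color'][165:275,200:340,::-1],(400,314),interpolation=cv2.INTER_CUBIC); e=cv2.copyMakeBorder(e,0,16,0,0,0)
cv2.imwrite('pics/fin.png',np.hstack([b,e]))
E
```

```text
[ 0.53780578 -0.26756088  0.20992592] [-0.20289284  0.20500293 -0.143743  ] 8.75
before [0.6234 0.1931 0.0397] [0.0303 0.0486]
before [ 0.638  -0.0633  0.0394] [0.0305 0.0476]
before [0.5135 0.187  0.0396] [0.0311 0.0485]
before [ 0.5282 -0.0698  0.0402] [0.0301 0.0498]
  plate z 0.0463
  plate z 0.0455
  plate z 0.0452
  plate z 0.0457
after [0.6236 0.1931 0.0394] [0.0309 0.0482]
after [ 0.6378 -0.0623  0.0393] [0.0295 0.0486]
after [0.5136 0.1863 0.0396] [0.0303 0.0485]
after [ 0.5283 -0.0705  0.0328] [0.028  0.0369]
  plate z 0.0987
  plate z 0.0449
  plate z 0.045
  plate z 0.0457
```

View pics/fin.png

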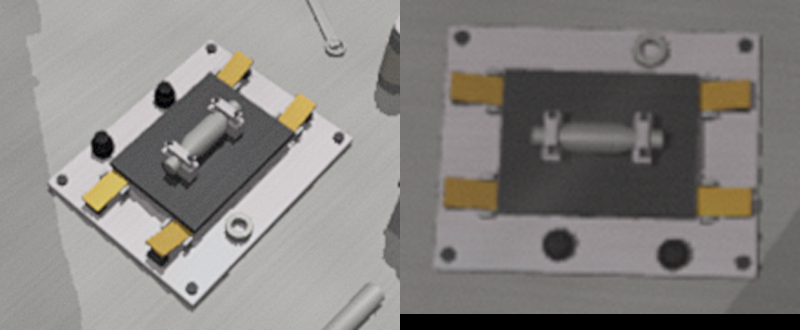

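The near-right tab now looks flat: brighter at (105,190) on the left, and at (725,200) on the right. The other three look raised and the plate is in place. I'll check the residual slope and the plate's shift in numbers.

```bash
python3 - <<'E'
from h import *
th=.057
for f in('top1','top2'):
    S=dict(np.load(f'pics/{f}.npz')); W=world(S); c=S['color'].astype(int); z=W[...,2]; R=np.zeros(z.shape,bool); R[165:275,200:340]=1
    m=(R&(c[...,0]-c[...,2]>60)&(z<.1)&(z>.02)).astype(np.uint8); m=cv2.erode(m,np.ones((3,3)))
    n,l,st,ce=cv2.connectedComponentsWithStats(m)
    for i in range(1,n):
        q=W[l==i]
        if len(q)>30:
            y=-(q[:,0]-.575)*np.sin(th)+(q[:,1]-.0604)*np.cos(th); print(f,q.mean(0).round(3),'angle',np.arctan(np.polyfit(abs(y),q[:,2],1)[0]).round(3))
    g=(R&(c.max(-1)<75)).astype(np.uint8); n,l,st,ce=cv2.connectedComponentsWithStats(cv2.morphologyEx(g,cv2.MORPH_OPEN,np.ones((5,5))))
    i=1+st[1:,4].argmax(); ct=cv2.findContours((l==i).astype(np.uint8),0,1)[0][0]; print(st[i,4],cv2.minAreaRect(ct))
E
```

```text
top1 [0.624 0.193 0.04 ] angle 0.357
top1 [ 0.638 -0.063  0.039] angle 0.339
top1 [0.514 0.187 0.039] angle 0.325
top1 [ 0.528 -0.07   0.04 ] angle 0.409
2942 ((269.41851806640625, 215.10682678222656), (69.68473052978516, 50.22548294067383), 1.7899105548858643)
top2 [0.624 0.192 0.039] angle 0.331
top2 [ 0.638 -0.064  0.04 ] angle 0.382
top2 [0.513 0.186 0.04 ] angle 0.342
top2 [ 0.528 -0.071  0.033] angle -0.022
2867 ((269.5224304199219, 215.21493530273438), (68.74337005615234, 49.97959899902344), 1.6365771293640137)
```

The shim is flat, the others haven't changed and the plate hasn't moved, so I'm handing in.

```bash
python3 -c "
from workcell import sign_off; print(sign_off())"
```

```text
the job is handed in; nothing more can be done
None
```

The near-right corner (corner 2) is the one that rocks. I pressed its shim tab (`shim_2`) flat and handed the job in at about 9 s on the clock.

- **Finding the corner:** Corners 3 and 4 were firm, taking 9 N and 12 N with no sinking. Corner 2 gave at 1.6 N and had sunk about 4 mm at 5.3 N. I did not press corner 1, because corner 2 had already shown itself clearly.
- **Pressing the shim:** I pressed tab 2 until it stopped at 34 mm, where 21 N moved it no further. I then moved the arm clear, and the wrist force read about zero.
- **Last checks:** The top camera put tab 2 at -0.02 rad from level. The other three tabs were still raised at 0.33 to 0.38 rad, the same as before within the noise. The plate was in place to within about 0.2 pixel, and the knobs and collar looked undisturbed. I made no close check of the other loose things, but nothing was touched on the way.
- **What disagreed:** One plate-height sample read 99 mm at the far-left corner, in the last top view only. I took it for depth noise, as the picture shows the plate level, but I did not look into it further. One move call was also refused for a missing yaw value, and nothing moved.

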